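# Clamp a logger housing in the bench cradle

### The arm

A 6-joint arm with a two-finger parallel gripper is mounted at the origin on the work surface. World frame = base frame: x ahead of the robot, y to its left, z up, the work surface at z = 0. Lengths are in m, angles in degrees, forces in N, time in s.
With the tool pointing down it reaches from about 0.4 to 0.825 m from the base axis. Payload 7 kg.
Tool frame: the origin (TCP) lies at the centre of the arm's flange, where the gripper is bolted on; the fingertips stand 178 mm ahead of it and the grasp point (between the pads) lies 159 mm ahead of it (ctrl.hold_point_z is the distance from the TCP to the grasp point, in m); z points along the fingers, y is the line along which they close (so a half turn about z gives the same grasp; the last joint's range is limited). The gripper opens to 88 mm and grips with 3 to 60 N. Pads are 19 mm wide; open, the fingers measure 130 mm over their backs; the gripper's body (78 mm by 193 mm) begins 47 mm behind the grasp point.
Start: joints at [-46.518, 20.546, 0.682, 0, -70.136, -16.507], TCP at [0.306, -0.602, 0.405] pointing down, gripper open.
Joint ranges: [-176.03, 176.03], [-82.01, 121.73], [-58.28, 71.71], [-173.87, 95.51], [-174.79, -0.11], [-173.66, 173.66]. Speed limits (degrees/s): [136.94, 136.94, 172.46, 180, 180, 180].

### API

Orientations are given as [roll, pitch, yaw] about the fixed x, y, z axes, in that order (R = Rz(yaw) Ry(pitch) Rx(roll)).
In Python, from plant import ctrl gives the robot as it stands.
- The arm moves only by the shell command python3 -m inch 'ROWS'. ROWS is JSON, one flat list of numbers, 7 for each row, row after row: the closure, from 0 (fully open) to 1 (shut), then the shift along the tool's x, y, z in mm, then the turn, a rotation vector about the tool's x, y, z in degrees. In form: [hand, x, y, z, wx, wy, wz, hand, x, y, z, wx, wy, wz, ...]. A call has 1 to 5 rows; each row is the pose to reach, as a shift and turn from the pose commanded when the call began, along the tool's axes at that moment; what a row does not reach only later rows make up. A row lasts 1/10 s, in which the tool goes at most 50 mm and 8.59 degrees, less where a joint would pass 70% of its speed; a pose out of reach is approached as far as the arm can. A call with a gripper value outside its range is refused whole. The fingers move at their own pace and stop on an object; the grip force is fixed at half the most. Time passes only in rows, so rows that repeat a pose let the fingers close. It gives the time, the measured TCP pose, the force, the opening and the grip force at its end, in the units of the state.
- ctrl.get_obs(): the state, without advancing time (a new reading comes with each control period).
- ctrl.snapshot(name): name is "scene" or "top"; returns a dict with "frame" (420x560x3 uint8, red, green, blue), "K" (3x3 intrinsics, pixels), "R" (3x3) and "t" (3): a world point X has camera coordinates R X + t. Camera axes: x right, y down, z forward; pixel columns grow to the right and rows downward; lengths in m; the calibration is good to about 2 mm. A picture is of the moment at which its call begins. There is no depth.
- ctrl.close_job(): hands the job in; it is judged then, once.
Trained networks look in a picture, given as the dict that the camera call returned (one of the last four; its "shot" number tells which), for a name from the list of things; names that differ only in an ending like _2 or _b are one class to them, and where a whole thing is asked for, a point or a joint stands for the part that bears it (a point fixed in the world has none). Each returns a list of dicts, best first, with "p" (0 to 1); they miss things now and then, are a little off and sometimes report something else, mostly with a low value. They report only what shows in the picture. A call takes as long as a camera call. They do not tell look-alikes from the thing itself.
- ctrl.recognise(picture, thing): "location" ([x, y, z] in m, in world coordinates, good to about 4 mm: the middle of the surface that is visible of it).
- ctrl.trace(picture, thing): "pixels" (420x560 bool, what is visible of it).
- ctrl.mark_of(picture, thing): "location" ([x, y, z] in m, in world coordinates, good to about 4 mm: a listed point, or the origin of a listed thing).
The state is a dict: "clock": time; "joint_pos": joint angles; "qvel": joint speeds; "tau": joint torques, N m; "tool_pos": TCP position; "orientation": TCP orientation; "force": force on the tool from outside, world axes, zero at the start; "moment": the same for the moment, N m; "opening": finger opening in m; "gripper_force": force on a finger pad.
Only numpy, scipy, OpenCV 4.12 (cv2) and the standard library are available. Lean on these libraries where they do the work, as an engineer would, in place of code of your own. Each camera call takes 0.05 s, during which the arm holds its last target. There are 200 camera calls.

### The job

Lift the logger housing off the parking rest and lay it down in both V saddles of the cradle with its flat end towards the end stop, then slide it along the saddles until the flat end presses gently but definitely on the sprung stop buffer, and let go. Then swing the clamp strap over it and press the strap down so that its foot grips the housing firmly without crushing it, and take the hand away. Leave the other things on the bench where they are.

Things in the scene. Friction and masses are not known exactly. Their poses are not given: they have to be found in the camera images.
- logger: loose aluminium cylinder, the logger housing, 0.3 to 0.5 kg: barrel 32 mm diameter, 150 mm long, black nose 18 mm diameter, 25 mm long on one end, the other end flat. Origin on the axis at mid-barrel; +x along the axis to the flat end (75 mm away), nose tip at x = -100 mm. It may be rolled about x. Starts in the notches of the rest; bare barrel is free for fingers between the notches
- rest: fixed grey plastic parking rest: base plate 150 by 70 by 8 mm with two V notches 12 mm long at x = -50 and +50 mm, tops 29 mm above the bench; origin under its centre on the bench, x along the notches. The axis of a housing lying there is 37 mm above the bench
- cradle: fixed cradle: grey base plate 100 mm wide, 12 mm thick, x = -120 to +140 mm, with two 90-degree aluminium V saddles, each 14 mm long, at x = -45 and +45 mm, tops 50 mm above the bench, V 37 mm wide there; 76 mm free gap between them for fingers. Origin on the bench below the middle of the trough; x along the trough to the end stop, y to the strap's hinge, z up
- stop: end stop: aluminium block 14 mm thick, 26 mm wide, top 70 mm above the bench, holding a rod with a 20 mm rubber buffer on the trough's axis. Origin at the block's foot, x = +106, z = 12 mm of the cradle. The rod is set by hand: the buffer face stands anywhere 67 to 83 mm from the cradle origin along x and must be felt
- strap (a joint): angle of the stiff steel clamp strap, rad: 0 = level across the trough, 1.57 = upright, 2.4 = leaning fully back to +y; starts at 1.9 to 2.3 and stays where left. Strap 16 mm wide, 8 mm thick, at x = +45 mm of the cradle. Hinge friction 0.5 N m: moving the handle takes about 5 N. On a seated housing its foot first touches at an angle between -0.09 and +0.09, differently each time
- strap_handle (a point): where to take the strap's handle: on the axis of a round steel rod 10 mm in diameter, parallel to the hinge, 100 mm from the hinge axis at the strap's free end; the rod sticks out from the strap towards +x of the cradle, free from x = +53 to +99 mm, and this point is at x = +80 mm
- bottle: bystander: white bottle, 60 mm diameter, 150 mm high, loose, origin under its base
- roll: bystander: roll of labels lying flat, 90 mm diameter, 40 mm high, loose, origin under its base
- dish: bystander: shallow glass dish, 70 mm diameter, 15 mm high, loose, origin under its base
- cradle_axis (a point): on the cradle, 54.6 mm above its origin, axes as the cradle's: the axis of a housing seated in both Vs runs through here along x. Sliding the free housing along the Vs takes about 2 to 6 N
- strap_hinge (a point): on the strap's hinge axis, which runs along the cradle's x: at x = +45, y = +36, z = 84 mm of the cradle
- buffer_axis (a point): on the stop block at the height of the buffer's axis. The buffer is sprung, 3 N per mm, 7 mm travel. About 6 N on it is right; at least 2.5 N for a tenth of a second counts as pressed; over 15 N damages it. Once let go the housing must still touch it: friction in the Vs holds it there
- strap_foot (a point): on the strap 36 mm from the hinge, above the rubber foot (16 mm diameter, on a hand-set screw under the strap). The foot yields 1 mm per 10 N, 4 mm at most. It must bear on the housing with at least 3 N once the hand is gone (about 10 N is right), never over 20 N. Pushing the handle down with about 9 N gives about 10 N at the foot; 6 N is barely enough, over 12 N too much
There are look-alikes about, which are no part of the job. Of the things that look like the logger, the largest one is meant.

How it is judged (in metres and radians):
On the way:
1. the housing lies in both Vs, strap still open, its flat end pressed on the buffer with at least 2.5 N (contact force between logger and stop above 2.5 N and angle between the x axis of logger and the x axis of cradle, either way round below 0.06 rad and z of logger in the frame of cradle below 0.058 m and value of joint strap above 1.2 rad), for 0.1 s.
At the end, for the whole second after the job is handed in: The housing lies at rest in both Vs (axis within 2.5 mm sideways and about 3 mm in height of the seated place, within 0.04 rad of the trough), flat end touching the stop buffer, the strap's foot bearing on it with at least 3 N, the hand away (contact force between logger and strap above 3 N and contact force between logger and stop above 0.2 N and angle between the x axis of logger and the x axis of cradle, either way round below 0.04 rad and y of logger in the frame of cradle between -0.0025 and 0.0025 m and z of logger in the frame of cradle between 0.0515 and 0.0575 m and x of logger in the frame of cradle between -0.012 and 0.016 m and linear speed of logger below 0.01 m/s and velocity of joint strap below 0.05 rad/s).
It fails at once if the stop buffer is pushed with more than 15 N (contact force between logger and stop above 15 N).
It fails at once if the strap bears on the housing with more than 20 N (contact force between logger and strap above 20 N).
It fails at once if a bystander is moved more than 30 mm (distance of any of bottle, roll, dish from where it was at the start of the episode above 0.03 m).
It also fails if it takes over 72 s, if anything falls off the work surface, if the arm or the gripper's body presses on something with over 40 N, if the wrist force passes 120 N, or if a joint passes its speed limit or range.

## Working session

There is one attempt and no reset: what is moved stays moved. The work goes in short steps, Python scripts to look and compute and a shell command to move; the robot and the scene stay as the last step left them, time stands still between calls to the robot, and variables do not carry over. Pictures are saved under pics/ and viewed, at most 13 in all, crops included, and the job is handed in when it is done.

```bash
ls; mkdir -p pics
cat > h.py <<'E'
import numpy as np, cv2
from plant import ctrl
def save(p,name,box=None,scale=1):
    f=p["frame"][:,:,::-1]
    if box: f=f[box[1]:box[3],box[0]:box[2]]
    cv2.imwrite("pics/"+name,cv2.resize(f,None,fx=scale,fy=scale,interpolation=cv2.INTER_CUBIC))
def proj(p,X):
    c=p["R"]@np.array(X)+p["t"]; u=p["K"]@c; return u[:2]/u[2]
def unproj(p,uv,z):
    d=p["R"].T@np.linalg.inv(p["K"])@np.array([uv[0],uv[1],1.]); c=-p["R"].T@p["t"]
    return c+d*(z-c[2])/d[2]
E
python3 - <<'E'
from h import *
s=ctrl.snapshot("scene");t=ctrl.snapshot("top")
both=np.hstack([s["frame"],t["frame"]])[:,:,::-1]
cv2.imwrite("pics/a.png",s["frame"][:,:,::-1]);cv2.imwrite("pics/b.png",t["frame"][:,:,::-1])
for p,n in((s,"scene"),(t,"top")):
  print(n,"cam",np.round(-p["R"].T@p["t"],3),p["K"][0,0])
  for th in ["logger","rest","cradle","stop","strap_handle","bottle","roll","dish","cradle_axis","strap_hinge","buffer_axis","strap_foot"]:
    print(th,[(np.round(d["location"],3).tolist(),round(d["p"],2),np.round(proj(p,d["location"])).tolist()) for d in ctrl.mark_of(p,th)[:4]])
E
```

```text
pics
scene cam [0.849 0.456 0.975] 384.75868790808704
logger [([0.724, 0.294, 0.008], 0.89, [286.0, 344.0]), ([0.341, 0.157, 0.011], 0.77, [364.0, 222.0]), ([0.546, 0.178, 0.034], 0.65, [314.0, 264.0]), ([0.426, -0.005, 0.004], 0.58, [306.0, 200.0])]
rest [([0.543, 0.182, 0.002], 0.58, [315.0, 269.0])]
cradle [([0.59, -0.16, -0.002], 0.55, [232.0, 194.0])]
stop [([0.693, -0.147, 0.011], 0.76, [204.0, 212.0])]
strap_handle [([0.656, -0.055, 0.162], 0.47, [225.0, 199.0])]
bottle [([0.539, 0.396, 0.006], 0.29, [371.0, 333.0])]
roll [([0.538, 0.395, 0.003], 0.71, [371.0, 332.0]), ([0.623, -0.093, 0.11], 0.53, [230.0, 193.0])]
dish [([0.425, -0.007, 0.001], 0.88, [306.0, 200.0]), ([0.659, -0.053, 0.161], 0.19, [224.0, 200.0])]
cradle_axis [([0.587, -0.161, 0.056], 0.75, [230.0, 182.0])]
strap_hinge [([0.632, -0.124, 0.081], 0.82, [223.0, 193.0]), ([0.587, -0.159, 0.001], 0.31, [233.0, 193.0])]
buffer_axis [([0.697, -0.146, 0.059], 0.77, [200.0, 204.0])]
strap_foot [([0.626, -0.089, 0.112], 0.59, [230.0, 195.0])]
top cam [3.880e-01 1.000e-03 1.194e+00] 518.4807776355592
logger [([0.345, 0.158, 0.01], 0.79, [203.0, 299.0]), ([0.727, 0.295, 0.011], 0.74, [151.0, 133.0]), ([0.54, 0.18, 0.034], 0.66, [195.0, 211.0])]
rest [([0.544, 0.182, 0.001], 0.85, [197.0, 212.0])]
cradle []
stop [([0.694, -0.145, 0.012], 0.82, [339.0, 151.0])]
strap_handle [([0.654, -0.056, 0.164], 0.67, [304.0, 150.0])]
bottle [([0.503, -0.377, -0.0], 0.74, [437.0, 235.0])]
roll [([0.537, 0.402, -0.003], 0.81, [102.0, 213.0])]
dish [([0.424, -0.001, -0.0], 0.9, [274.0, 265.0])]
cradle_axis [([0.588, -0.164, 0.055], 0.81, [349.0, 192.0]), ([0.591, -0.161, 0.002], 0.4, [345.0, 195.0])]
strap_hinge [([0.636, -0.12, 0.082], 0.88, [331.0, 168.0]), ([0.543, 0.183, 0.036], 0.18, [194.0, 210.0])]
buffer_axis [([0.696, -0.147, 0.056], 0.6, [342.0, 145.0])]
strap_foot [([0.631, -0.095, 0.107], 0.74, [321.0, 168.0])]
```

View pics/a.png

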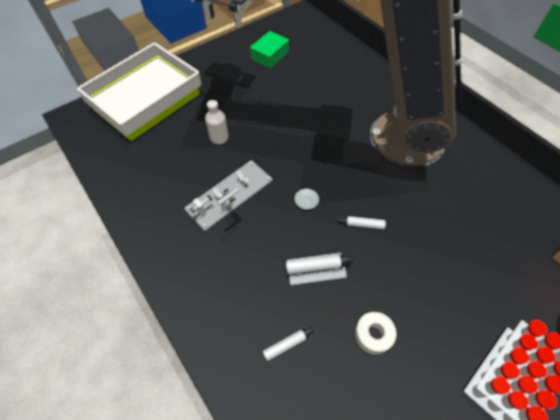

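View pics/b.png

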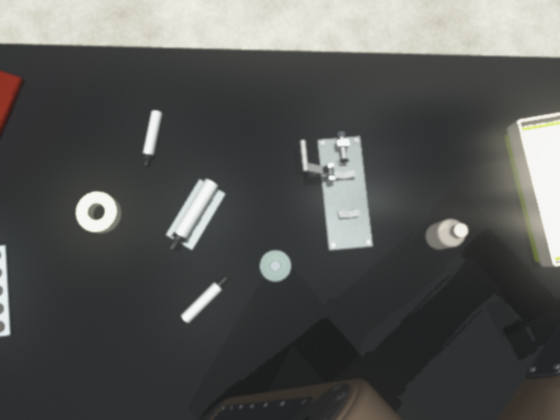

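The top picture shows three logger-like cylinders: (152,135), (203,302) and the one on the rest at (195,212). The one on the rest is the largest, so that's the choice, with its nose at (175,243). The cradle is at (345,192), the strap leans back to +y (left), and the stop is at (343,145).

Run:
```python
from h import *
t=ctrl.snapshot("top");s=ctrl.snapshot("scene")
save(t,"c.png",(140,110,400,270),3)
for p,n in((t,"top"),(s,"scene")):
  for th,z in(("logger",.037),("rest",.008),("cradle",.012)):
    for d in ctrl.trace(p,th)[:4]:
      m=d["pixels"]; v,u=np.nonzero(m)
      W=np.array([unproj(p,(a,b),z)[:2] for a,b in zip(u,v)]).astype(np.float32)
      (c,sz,_)=r=cv2.minAreaRect(W*1000); b=cv2.boxPoints(r); e=[b[1]-b[0],b[2]-b[1]]; e=max(e,key=np.linalg.norm)
      w,V=np.linalg.eigh(np.cov(W.T)); g=V[:,1]
      print(n,th,round(d["p"],2),m.sum(),np.round(c),np.round(sz),"ang",round(np.degrees(np.arctan2(e[1],e[0])),1),"pca",round(np.degrees(np.arctan2(g[1],g[0])),1),np.round(W.mean(0),4))
A=[]
for p in(t,s,ctrl.snapshot("top"),ctrl.snapshot("scene")):
  A.append([ctrl.mark_of(p,k)[0]["location"] for k in("cradle_axis","buffer_axis","strap_hinge","strap_handle","strap_foot")])
print(np.round(A,4)); print(np.round(np.mean(A,0),4))
```

```text
top logger 0.87 1158 [533. 188.] [ 38. 177.] ang -28.5 pca 151.7 [0.5357 0.1865]
top logger 0.6 631 [350. 150.] [ 25. 127.] ang -43.5 pca 136.8 [0.3476 0.1518]
top logger 0.58 502 [707. 289.] [ 24. 129.] ang -7.0 pca 172.6 [0.7087 0.289 ]
top logger 0.25 231 [ 699. -148.] [27. 71.] ang -3.5 pca -175.6 [ 0.7012 -0.1485]
top rest 0.87 1090 [539. 184.] [ 73. 152.] ang -29.5 pca 149.6 [0.5358 0.1778]
top rest 0.41 383 [665. -84.] [112.  49.] ang 47.4 pca 48.6 [ 0.6613 -0.0885]
top cradle 0.59 5243 [ 600. -139.] [278. 140.] ang 8.2 pca -168.6 [ 0.6008 -0.1525]
scene logger 0.67 334 [361. 158.] [ 27. 128.] ang -42.8 pca 136.1 [0.362 0.159]
scene logger 0.63 505 [716. 298.] [ 25. 126.] ang -7.9 pca 172.0 [0.7185 0.2983]
scene logger 0.58 822 [531. 188.] [ 40. 179.] ang -29.4 pca 152.0 [0.5353 0.1859]
scene rest 0.72 672 [540. 184.] [ 71. 150.] ang -28.2 pca 153.0 [0.5478 0.1992]
scene rest 0.58 2643 [ 597. -161.] [269. 114.] ang 6.7 pca -173.0 [ 0.6024 -0.1578]
scene cradle 0.95 2672 [ 598. -157.] [266. 113.] ang 6.3 pca -173.0 [ 0.6042 -0.1548]
scene cradle 0.54 619 [ 475. -437.] [195.  62.] ang 64.8 pca 66.8 [ 0.4808 -0.4252]Traceback (most recent call last):
  File "<stdin>", line 14, in <module>
IndexError: list index out of range
```

View pics/c.png

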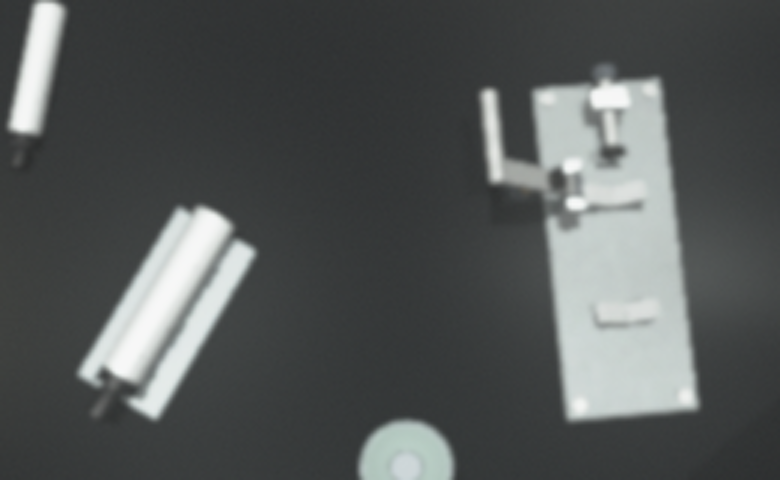

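The crop confirms the choice: the large barrel lies on the rest, nose lower-left at (100,405), flat end upper-right at (215,220). I'll get the cradle pose from the plate corners (533,90), (660,80), (697,408), (568,418) in the crop.

Run:
```python
from h import *
o=ctrl.get_obs(); print({k:np.round(v,3).tolist() for k,v in o.items()}, ctrl.hold_point_z)
t=ctrl.snapshot("top")
C=[unproj(t,(a/3+140-.33,b/3+110-.33),.012)[:2] for a,b in((533,90),(660,80),(697,408),(568,418))]
d=(C[0]+C[1]-C[2]-C[3])/2; print(np.round(C,4),"len",np.linalg.norm(d),"yaw",np.degrees(np.arctan2(d[1],d[0])))
u=d/np.linalg.norm(d); print("origin",np.round(np.mean(C,0)-.010*u,4))
for q,nm in(((613,194),"sad+45"),((627,312),"sad-45")):print(nm,unproj(t,(q[0]/3+139.67,q[1]/3+109.67),.045))
s=ctrl.snapshot("scene")
for p in(t,s):
  for k in("cradle_axis","buffer_axis","stop","strap_hinge","strap_handle","logger","rest"):
    print(k,[np.round(x["location"],4).tolist() for x in ctrl.mark_of(p,k)[:3]])
```

```text
{'clock': 1.95, 'joint_pos': [-46.519, 20.546, 0.682, -0.001, -70.136, -16.508], 'qvel': [-0.054, -0.033, -0.034, 0.013, 0.123, -0.011], 'tau': [-0.003, -58.236, 29.33, 7.003, 0.013, -0.0], 'tool_pos': [0.306, -0.602, 0.405], 'orientation': [180.0, 0.001, -153.028], 'force': [-0.073, 0.061, 0.34], 'moment': [-0.009, -0.046, 0.003], 'gripper_force': 0.0, 'opening': 0.088} 0.1593
[[ 0.7192 -0.0954]
 [ 0.7297 -0.1949]
 [ 0.4734 -0.2231]
 [ 0.4635 -0.125 ]] len 0.25762872761910605 yaw 6.441299373087166
origin [ 0.5865 -0.1607]
sad+45 [ 0.63075114 -0.15399272  0.045     ]
sad-45 [ 0.54132402 -0.16483693  0.045     ]
cradle_axis [[0.5881, -0.1625, 0.054]]
buffer_axis [[0.6962, -0.1458, 0.0548], [0.5439, 0.1804, -0.0023]]
stop [[0.6326, -0.1214, 0.0837], [0.6944, -0.1438, 0.0133]]
strap_hinge [[0.6311, -0.1195, 0.0833]]
strap_handle [[0.6553, -0.0572, 0.1628]]
logger [[0.5439, 0.1821, 0.0371], [0.3438, 0.1588, 0.0113], [0.7273, 0.291, 0.0123]]
rest [[0.5442, 0.1807, -0.0008]]
cradle_axis [[0.5873, -0.1607, 0.0576], [0.6309, -0.1257, 0.0813]]
buffer_axis [[0.6971, -0.1448, 0.0556]]
stop [[0.5048, -0.3768, 0.0012], [0.6936, -0.1471, 0.0094]]
strap_hinge [[0.6298, -0.1242, 0.0842]]
strap_handle [[0.6604, -0.0536, 0.1617]]
logger [[0.3417, 0.1561, 0.0161], [0.7258, 0.294, 0.0097], [0.5041, -0.3778, -0.0013]]
rest [[0.5431, 0.1832, 0.0009], [0.5373, 0.3967, 0.001], [0.6255, -0.093, 0.1085]]
```

```bash
cat >> h.py <<'E'
from scipy.spatial.transform import Rotation as Ro
O=np.array([.587,-.161]); YAW=6.5
def goal(x,y,z,yaw,n=1):
    "grasp-point world target -> tool-axis shift mm, rotvec deg"
    o=ctrl.get_obs(); R=Ro.from_euler("xyz",o["orientation"],degrees=True)
    T=Ro.from_euler("xyz",[180,0,yaw],degrees=True)
    p=np.array([x,y,z+ctrl.hold_point_z])
    print("shift",np.round(R.inv().apply(p-o["tool_pos"])*1000,1),"rot",np.round((R.inv()*T).as_rotvec(degrees=True),2))
def cr(x,y,yaw=None):
    a=np.radians(YAW);return O+np.array([x*np.cos(a)-y*np.sin(a),x*np.sin(a)+y*np.cos(a)])
def incr(X):
    a=np.radians(YAW);d=np.array(X[:2])-O;return np.array([d[0]*np.cos(a)+d[1]*np.sin(a),-d[0]*np.sin(a)+d[1]*np.cos(a)])
E
python3 -c "
from h import *
goal(.5312,.1882,.2,151.2)"
```

```text
shift [-558.8  601.7   45.4] rot [-0.    0.   55.78]
```

```bash
for i in 1 2; do python3 -m inch '[0,-33,35,0,0,0,0, 0,-66,70,0,0,0,0, 0,-99,105,0,0,0,0, 0,-132,140,0,0,0,0, 0,-165,175,0,0,0,0]'; done
python3 -c "
from h import *
goal(.5312,.1882,.2,151.2)"
```

```text
clock: 3.25
tool_pos: [0.3739, -0.369, 0.4048]
orientation: [-180.0, 0.0, -153.0]
force: [2.0, 0.7, 0.6]
opening: 0.0878
gripper_force: 0.0
clock: 3.75
tool_pos: [0.4415, -0.1381, 0.4052]
orientation: [-180.0, 0.1, -153.0]
force: [2.3, -0.4, 0.3]
opening: 0.0878
gripper_force: 0.0
shift [-227.9  250.1   46. ] rot [ 0.    0.08 55.78]
```

```bash
python3 -m inch '[0,-30,33,6,0,0,8, 0,-60,66,12,0,0,16, 0,-90,99,18,0,0,24, 0,-120,132,24,0,0,32, 0,-150,165,30,0,0,40]'
python3 -c "
from h import *
goal(.5312,.1882,.2,151.2)"
```

```text
clock: 4.25
tool_pos: [0.5001, 0.0757, 0.3751]
orientation: [180.0, 0.1, 167.5]
force: [0.2, -1.7, -0.6]
opening: 0.0875
gripper_force: 0.0
shift [ -6.  116.5  15.9] rot [ 0.05  0.05 16.29]
```

```bash
python3 -m inch '[0,-2,35,5,0,0,7, 0,-4,70,10,0,0,14, 0,-6,108,16,0,0,16, 0,-6,112,16,0,0,16, 0,-6,112,16,0,0,16]'
python3 -m inch '[0,0,0,0,0,0,0, 0,0,0,0,0,0,0]'
python3 - <<'E'
from h import *
goal(.5312,.1882,.037,151.2)
s=ctrl.snapshot("scene");save(s,"d.png",(220,160,420,310),4)
t=ctrl.snapshot("top")
for p in(s,t):print([(np.round(x["location"],4).tolist(),round(x["p"],2)) for x in ctrl.mark_of(p,"logger")[:3]])
E
```

```text
clock: 4.75
tool_pos: [0.5296, 0.183, 0.3584]
orientation: [-179.9, -0.0, 151.9]
force: [0.6, -0.3, 0.1]
opening: 0.0876
gripper_force: 0.0
clock: 4.95
tool_pos: [0.5294, 0.1811, 0.3592]
orientation: [180.0, 0.0, 151.8]
force: [0.5, 0.4, 0.3]
opening: 0.0877
gripper_force: 0.0
shift [  1.8   7.  162.9] rot [0.02 0.01 0.56]
[([0.7229, 0.2937, 0.0131], 0.94), ([0.5451, 0.1769, 0.0338], 0.89), ([0.343, 0.1575, 0.0127], 0.61)]
[([0.3481, 0.1575, 0.014], 0.83), ([0.7255, 0.2928, 0.0095], 0.66)]
```

View pics/d.png

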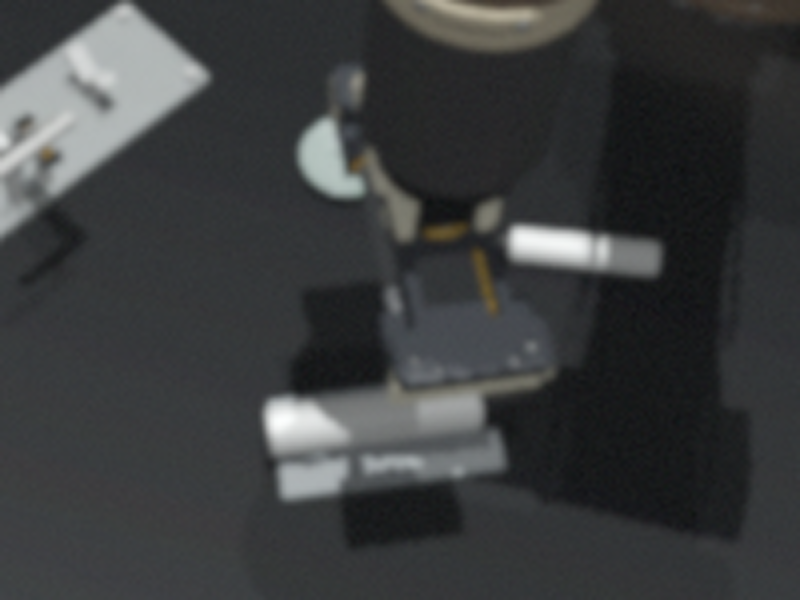

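The gripper at (470,380) is above the barrel (270–490,420), and its width runs across the axis. I'm descending now.

```bash
python3 -m inch '[0,2,7,33,0,0,0.5, 0,2,7,66,0,0,0.5, 0,2,7,99,0,0,0.5, 0,2,7,132,0,0,0.5, 0,2,7,150,0,0,0.5]'
python3 -m inch '[0,0,0,10,0,0,0, 0,0,0,13,0,0,0, 0.3,0,0,13,0,0,0, 0.5,0,0,13,0,0,0, 0.6,0,0,13,0,0,0]'
python3 -c "
from h import *
goal(.5312,.1882,.037,151.2)"
```

```text
clock: 5.65
tool_pos: [0.5304, 0.1883, 0.2065]
orientation: [-179.9, -0.1, 151.3]
force: [-0.7, 0.6, 0.1]
opening: 0.0875
gripper_force: 0.0
clock: 6.15
tool_pos: [0.5314, 0.1894, 0.197]
orientation: [179.9, 0.0, 151.3]
force: [-0.4, -0.1, 0.8]
opening: 0.0689
gripper_force: 0.0
shift [-0.4 -1.2  0.7] rot [0.1  0.05 0.1 ]
```

```bash
python3 -m inch '[0.6,0,0,0,0,0,0, 0.6,0,0,0,0,0,0, 0.6,0,0,0,0,0,0, 0.6,0,0,0,0,0,0]';  python3 -m inch '[1,0,0,0,0,0,0, 1,0,0,0,0,0,0, 1,0,0,0,0,0,0, 1,0,0,0,0,0,0, 1,0,0,0,0,0,0]'
```

```text
clock: 6.55
tool_pos: [0.5311, 0.1892, 0.196]
orientation: [180.0, 0.0, 151.3]
force: [-0.5, 0.7, 0.0]
opening: 0.038
gripper_force: 0.0
clock: 7.05
tool_pos: [0.5309, 0.1888, 0.1958]
orientation: [-180.0, -0.0, 151.3]
force: [-1.3, -4.3, 2.9]
opening: 0.031
gripper_force: 30.0
```

```bash
python3 -m inch '[1,0,0,-20,0,0,0, 1,0,0,-50,0,0,0, 1,0,0,-90,0,0,0, 1,0,0,-130,0,0,0, 1,0,0,-170,0,0,0]'
python3 - <<'E'
from h import *
x=cr(-.026,0);goal(x[0],x[1],.21,-180+YAW)
t=ctrl.snapshot("top");s=ctrl.snapshot("scene");save(s,"e.png",(220,130,420,280),4)
for p in(s,t):print([(np.round(x["location"],4).tolist(),round(x["p"],2)) for x in ctrl.mark_of(p,"logger")[:3]])
E
```

```text
clock: 7.55
tool_pos: [0.5309, 0.1893, 0.3668]
orientation: [180.0, -0.0, 151.3]
force: [1.3, 1.2, -3.3]
opening: 0.0312
gripper_force: 30.0
shift [-196.3 -295.3   -2.7] rot [ 3.000e-02 -4.000e-02 -3.522e+01]
[([0.3423, 0.1546, 0.0137], 0.81), ([0.5474, 0.1806, 0.2118], 0.57), ([0.7231, 0.293, 0.0105], 0.57)]
[([0.3465, 0.1561, 0.0109], 0.97), ([0.7261, 0.2897, 0.0112], 0.69)]
```

View pics/e.png

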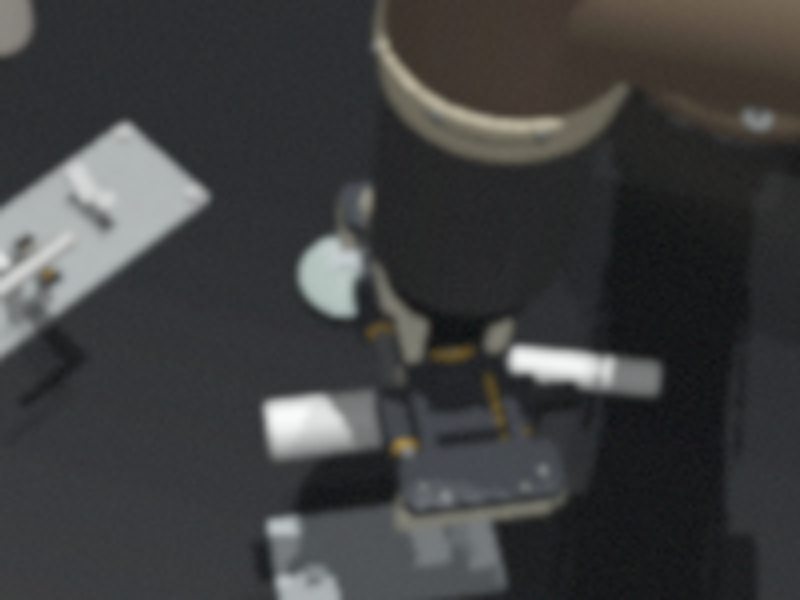

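The housing is off the rest and held level in the fingers, with the flat end at (270,430).

```bash
python3 -m inch '[1,-12,-18,-2,0,0,-4, 1,-36,-54,-4,0,0,-8, 1,-60,-90,-6,0,0,-12, 1,-84,-126,-6,0,0,-16, 1,-108,-162,-6,0,0,-20]'
python3 -c "
from h import *
x=cr(-.026,0);goal(x[0],x[1],.21,-180+YAW)"
```

```text
clock: 8.25
tool_pos: [0.5475, -0.0062, 0.3696]
orientation: [-180.0, -0.2, 171.5]
force: [1.1, 0.4, -3.1]
opening: 0.0311
gripper_force: 30.0
shift [ -36.9 -154.     0.3] rot [ -0.02  -0.18 -15.02]
```

```bash
python3 -m inch '[1,-10,-40,0,0,0,-5, 1,-20,-80,0,0,0,-10, 1,-30,-115,0,0,0,-15, 1,-37,-145,0,0,0,-15, 1,-37,-150,0,0,0,-15]'; python3 -m inch '[1,0,0,0,0,0,0, 1,0,0,0,0,0,0, 1,0,0,0,0,0,0]'
python3 - <<'E'
from h import *
x=cr(-.026,0);goal(x[0],x[1],.065,-180+YAW)
t=ctrl.snapshot("top");s=ctrl.snapshot("scene");save(s,"f.png",(160,100,310,230),5)
for p in(s,t):
  for k in("logger","cradle_axis","strap_hinge","buffer_axis","strap_handle"):print(k,[(np.round(x["location"],4).tolist(),round(x["p"],2)) for x in ctrl.mark_of(p,k)[:4]])
E
```

```text
clock: 8.75
tool_pos: [0.5616, -0.1613, 0.369]
orientation: [180.0, -0.2, -173.9]
force: [0.4, -0.0, -4.0]
opening: 0.0312
gripper_force: 30.0
clock: 9.05
tool_pos: [0.5619, -0.1577, 0.3713]
orientation: [180.0, -0.0, -173.6]
force: [0.2, 0.7, -3.6]
opening: 0.0313
gripper_force: 30.0
shift [  1.4  -6.2 147. ] rot [ 0.02 -0.04 -0.14]
logger [([0.7208, 0.2932, 0.0145], 0.89), ([0.5764, -0.1557, 0.2119], 0.67), ([0.345, 0.1549, 0.0153], 0.54)]
cradle_axis [([0.585, -0.1589, 0.0596], 0.8), ([0.5424, 0.1835, 0.0025], 0.2)]
strap_hinge [([0.6344, -0.1226, 0.0818], 0.56), ([0.6215, -0.0909, 0.1108], 0.16)]
buffer_axis [([0.6974, -0.1491, 0.0527], 0.62)]
strap_handle [([0.6572, -0.0558, 0.166], 0.55)]
logger [([0.7239, 0.2916, 0.0095], 0.87), ([0.3481, 0.1584, 0.013], 0.7)]
cradle_axis [([0.5872, -0.1627, 0.0541], 0.62)]
strap_hinge []
buffer_axis []
strap_handle []
```

View pics/f.png

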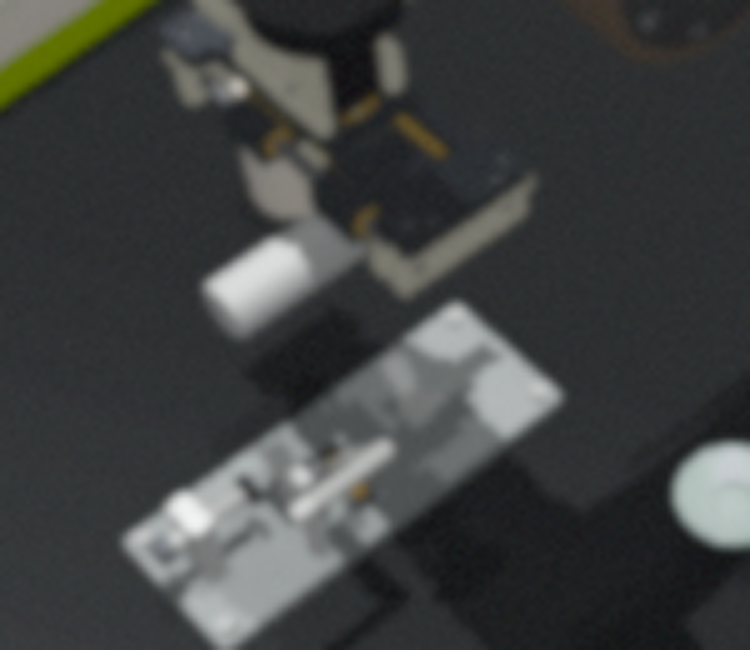

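The housing hangs over the cradle with its flat end at (225,300) towards the stop, and the strap is leaning open at (340,480). I'm lowering it to just above the Vs.

```bash
sed -i 's/O=np.array(\[.587/O=np.array([.588/' h.py; python3 -m inch '[1,0,-4,25,0,0,0, 1,0,-5,50,0,0,0, 1,0,-5,80,0,0,0, 1,0,-5,110,0,0,0, 1,0,-5,135,0,0,0]'; python3 -m inch '[1,0,0,0,0,0,0, 1,0,0,0,0,0,0]'
python3 - <<'E'
from h import *
x=cr(-.024,0);goal(x[0],x[1],.0546,-180+YAW);print(ctrl.get_obs()["force"],ctrl.get_obs()["moment"])
t=ctrl.snapshot("top");s=ctrl.snapshot("scene")
f=[cv2.resize(s["frame"][130:240,180:280],(400,440)),cv2.resize(t["frame"][120:230,300:400],(400,440))]
cv2.imwrite("pics/g.png",np.hstack(f)[:,:,::-1])
E
```

```text
clock: 10.15
tool_pos: [0.5622, -0.1637, 0.2354]
orientation: [180.0, -0.0, -173.7]
force: [-0.4, -0.5, -3.6]
opening: 0.0311
gripper_force: 30.0
clock: 10.35
tool_pos: [0.5629, -0.1638, 0.2372]
orientation: [-180.0, -0.0, -173.7]
force: [0.1, 0.1, -2.9]
opening: 0.0316
gripper_force: 30.0
shift [-1.3 -0.1 23.3] rot [-0.02 -0.03 -0.18]
[ 0.08833367  0.07285548 -2.89768611] [-0.01161601 -0.05310653  0.05175867]
```

View pics/g.png

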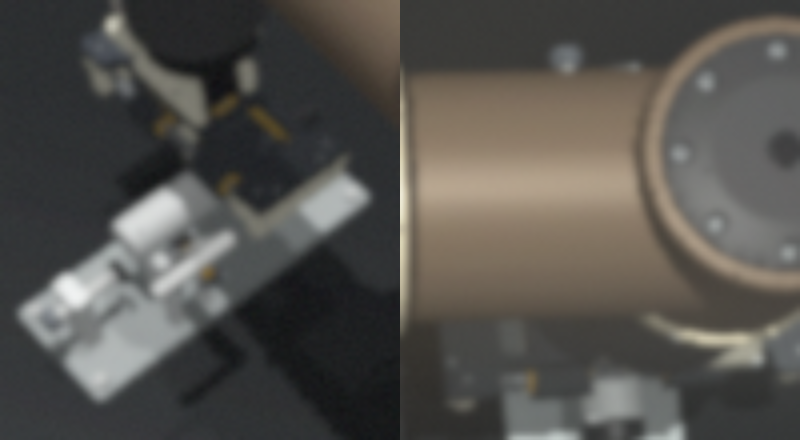

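The housing is above the Vs at (150,220), short of the buffer at (125,270). The final lowering will be in small steps with force checks.

```bash
python3 -m inch '[1,-1,0,6,0,0,0, 1,-1,0,12,0,0,0, 1,-1,0,17,0,0,0, 1,-1,0,18,0,0,0, 1,-1,0,18,0,0,0]'; for i in 1 2 3; do python3 -m inch '[1,0,0,1,0,0,0, 1,0,0,1.5,0,0,0, 1,0,0,1.5,0,0,0]'; done; python3 -c "
from h import *
print(ctrl.get_obs()['moment'])"
```

```text
clock: 10.95
tool_pos: [0.5634, -0.1635, 0.2185]
orientation: [180.0, -0.0, -173.7]
force: [-0.0, 0.2, -3.1]
opening: 0.0316
gripper_force: 30.0
clock: 11.25
tool_pos: [0.5635, -0.1635, 0.2174]
orientation: [-180.0, 0.0, -173.7]
force: [-0.2, -0.1, -4.4]
opening: 0.0313
gripper_force: 30.0
clock: 11.55
tool_pos: [0.5634, -0.1635, 0.2158]
orientation: [180.0, -0.0, -173.7]
force: [0.1, -0.8, -4.0]
opening: 0.0313
gripper_force: 30.0
clock: 11.85
tool_pos: [0.5635, -0.1635, 0.2143]
orientation: [180.0, -0.0, -173.7]
force: [-0.3, 0.4, -2.3]
opening: 0.0314
gripper_force: 30.0
[-0.0526648   0.04243242  0.066351  ]
```

```bash
for i in 1 2 3; do python3 -m inch '[1,0,0,0.7,0,0,0, 1,0,0,0.7,0,0,0, 1,0,0,0.7,0,0,0]'; done; python3 -c "
from h import *
print(ctrl.get_obs()['moment'])"
```

```text
clock: 12.15
tool_pos: [0.5635, -0.1635, 0.2139]
orientation: [-180.0, 0.0, -173.7]
force: [-0.9, 0.8, -0.3]
opening: 0.0315
gripper_force: 30.0
clock: 12.45
tool_pos: [0.5635, -0.1635, 0.2138]
orientation: [-180.0, 0.0, -173.7]
force: [-3.0, 2.2, 6.2]
opening: 0.0315
gripper_force: 30.0
clock: 12.75
tool_pos: [0.5635, -0.1635, 0.2137]
orientation: [-180.0, 0.0, -173.7]
force: [-6.1, 3.6, 11.9]
opening: 0.0313
gripper_force: 30.0
[ 1.12740073  1.90672951 -0.01979081]
```

Contact with the Vs is at TCP z≈0.2138 (0.2134 expected). I'll unload, release so the housing settles, and regrip to slide it.

```bash
python3 -m inch '[1,0,0,-1.6,0,0,0, 1,0,0,-1.6,0,0,0]';  python3 -m inch '[0.6,0,0,0,0,0,0, 0.55,0,0,0,0,0,0, 0.55,0,0,0,0,0,0, 0.55,0,0,0,0,0,0]'
python3 - <<'E'
from h import *
print(incr(ctrl.get_obs()["tool_pos"]),ctrl.get_obs()["moment"])
s=ctrl.snapshot("scene");save(s,"i.png",(180,130,280,230),6)
print([(np.round(x["location"],4).tolist(),round(x["p"],2)) for x in ctrl.mark_of(s,"logger")[:4]])
E
```

```text
clock: 12.95
tool_pos: [0.5635, -0.1636, 0.2139]
orientation: [-180.0, 0.0, -173.7]
force: [-0.7, 0.7, -0.6]
opening: 0.0311
gripper_force: 30.0
clock: 13.35
tool_pos: [0.5636, -0.1636, 0.2138]
orientation: [-180.0, 0.0, -173.7]
force: [-0.1, 0.5, -0.5]
opening: 0.0395
gripper_force: 0.0
[-0.02454057  0.00018569] [-0.04562347 -0.03162451 -0.01994175]
[([0.3424, 0.1557, 0.0108], 0.78), ([0.7229, 0.2934, 0.0118], 0.68), ([0.5762, -0.166, 0.0513], 0.51)]
```

View pics/i.png

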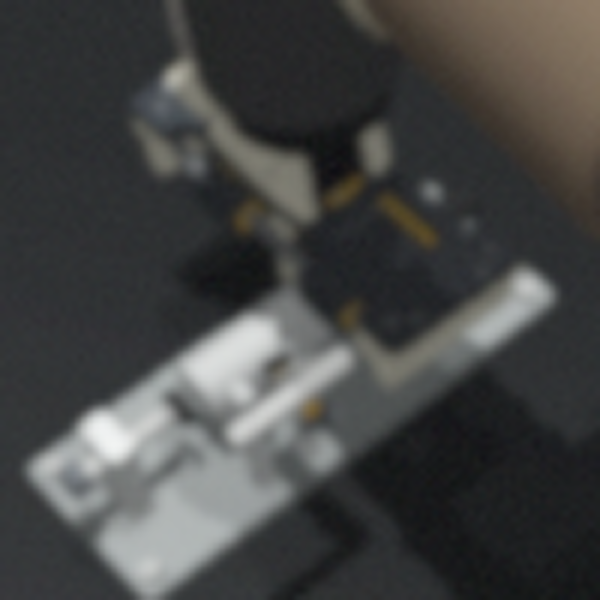

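The housing is seated in the Vs with the barrel at (230,360), close to the buffer at (175,405). Regripping and sliding.

```bash
python3 -m inch '[1,0,0,0,0,0,0, 1,0,0,0,0,0,0, 1,0,0,0,0,0,0, 1,0,0,0,0,0,0, 1,0,0,0,0,0,0]'; for i in 1 2 3 ; do python3 -m inch '[1,-0.3,0,0,0,0,0, 1,-0.6,0,0,0,0,0, 1,-0.9,0,0,0,0,0, 1,-1,0,0,0,0,0]' | egrep 'pos|force:'; done
```

```text
clock: 13.95
tool_pos: [0.5635, -0.1635, 0.2138]
orientation: [180.0, -0.0, -173.7]
force: [-1.1, 2.2, -0.2]
opening: 0.0312
gripper_force: 30.0
tool_pos: [0.5638, -0.1635, 0.2138]
force: [-5.4, 1.2, 5.2]
gripper_force: 30.0
tool_pos: [0.5641, -0.1634, 0.2138]
force: [-7.3, 1.0, 7.3]
gripper_force: 30.0
tool_pos: [0.5645, -0.1634, 0.2137]
force: [-11.2, 0.7, 10.7]
gripper_force: 30.0
```

```bash
for i in 1 2 3 ; do python3 -m inch '[1,0,0,-0.5,0,0,0, 1,0,0,-0.5,0,0,0, 1,0,0,-0.5,0,0,0]' | egrep 'pos|force:'; done; python3 -c "
from h import *
print(ctrl.get_obs()['moment'])"
```

```text
tool_pos: [0.5667, -0.1632, 0.2141]
force: [0.0, -0.0, -2.6]
gripper_force: 30.0
tool_pos: [0.5666, -0.1632, 0.2147]
force: [0.2, 1.2, -3.8]
gripper_force: 30.0
tool_pos: [0.5665, -0.1632, 0.2154]
force: [0.6, -0.0, -2.6]
gripper_force: 30.0
[-0.00311994 -0.00649457  0.02601531]
```

It was only friction; the housing is now just off the Vs. I'll lower it to barely touching and slide until the buffer is felt.

```bash
python3 -m inch '[1,0,0,1.0,0,0,0, 1,0,0,1.0,0,0,0, 1,0,0,1,0,0,0]'| egrep 'pos|force:'; for i in 1 2 3 ; do python3 -m inch '[1,-0.3,0,0,0,0,0, 1,-0.6,0,0,0,0,0, 1,-0.9,0,0,0,0,0, 1,-1,0,0,0,0,0]' | egrep 'pos|force:'; done
```

```text
tool_pos: [0.5664, -0.1632, 0.2143]
force: [-0.7, 0.8, -3.1]
gripper_force: 30.0
tool_pos: [0.5675, -0.1631, 0.2144]
force: [-0.1, 0.4, -3.5]
gripper_force: 30.0
tool_pos: [0.5685, -0.163, 0.2144]
force: [-0.6, 0.5, -3.8]
gripper_force: 30.0
tool_pos: [0.5695, -0.1629, 0.2144]
force: [-0.6, 0.5, -3.5]
gripper_force: 30.0
```

```bash
for i in 1 2 3; do python3 -m inch '[1,-0.5,0,0,0,0,0, 1,-1,0,0,0,0,0, 1,-1.5,0,0,0,0,0, 1,-1.5,0,0,0,0,0]' | egrep 'pos|force:'; done
```

```text
tool_pos: [0.571, -0.1627, 0.2143]
force: [-0.0, -0.4, -3.6]
gripper_force: 30.0
tool_pos: [0.572, -0.1626, 0.2141]
force: [-2.6, 0.6, -2.8]
gripper_force: 30.0
tool_pos: [0.573, -0.1625, 0.2139]
force: [-6.6, 0.1, -1.7]
gripper_force: 30.0
```

The buffer is felt: about 3–4 N per mm, now about 6 N. I'll hold, seat fully, and release.

```bash
python3 -m inch '[1,0,0,0.3,0,0,0, 1,0,0,0.3,0,0,0, 1,0,0,0.3,0,0,0]' | egrep 'pos|force:';python3 -m inch '[0.8,0,0,0,0,0,0, 0.6,0,0,0,0,0,0, 0.4,0,0,0,0,0,0, 0.4,0,0,0,0,0,0, 0.4,0,0,0,0,0,0]'; python3 -c "
from h import *
x=cr(-.024,0);goal(x[0],x[1],.2,-180+YAW)"
```

```text
tool_pos: [0.573, -0.1625, 0.2139]
force: [-6.8, 0.7, 0.1]
gripper_force: 30.0
clock: 19.55
tool_pos: [0.5745, -0.1623, 0.2145]
orientation: [-180.0, 0.1, -173.7]
force: [-0.3, -0.3, 0.0]
opening: 0.0508
gripper_force: 0.0
shift [  10.2   -0.3 -144.8] rot [-0.01  0.09 -0.18]
```

```bash
python3 -m inch '[0.4,0,0,-20,0,0,0, 0.4,0,0,-60,0,0,0, 0.4,0,0,-100,0,0,0, 0.4,5,0,-140,0,0,0, 0.4,10,0,-165,0,0,0]'|egrep 'pos|force:'
python3 - <<'E'
from h import *
H=[]
for i in range(2):
  for c in("scene","top"):
    p=ctrl.snapshot(c)
    for k in("strap_handle","strap_hinge","strap_foot"):
      r=ctrl.mark_of(p,k)[:1]
      for x in r:
        L=x["location"];print(c,k,round(x["p"],2),np.round(L,4),"cradle",np.round(incr(L)*1000,1))
    if i==0 and c=="scene": save(p,"j.png",(180,130,280,230),6)
h=cr(.080,.036+.1*np.sin(.6)) ; print(h)
E
```

```text
tool_pos: [0.5645, -0.1636, 0.3828]
force: [0.5, -0.6, 0.1]
gripper_force: 0.0
scene strap_handle 0.57 [ 0.6584 -0.0547  0.1617] cradle [82.  97.6]
scene strap_hinge 0.86 [ 0.6295 -0.1241  0.0789] cradle [45.4 32. ]
scene strap_foot 0.45 [ 0.6257 -0.0905  0.1108] cradle [45.4 65.8]
top strap_handle 0.67 [5.365e-01 4.036e-01 2.000e-04] cradle [ 12.7 566.8]
scene strap_handle 0.62 [ 0.6559 -0.0529  0.1631] cradle [79.7 99.7]
scene strap_hinge 0.9 [ 0.6299 -0.1256  0.0838] cradle [45.6 30.4]
scene strap_foot 0.63 [ 0.6225 -0.0908  0.1094] cradle [42.2 65.8]
[ 0.6570185  -0.06007387]
```

View pics/j.png

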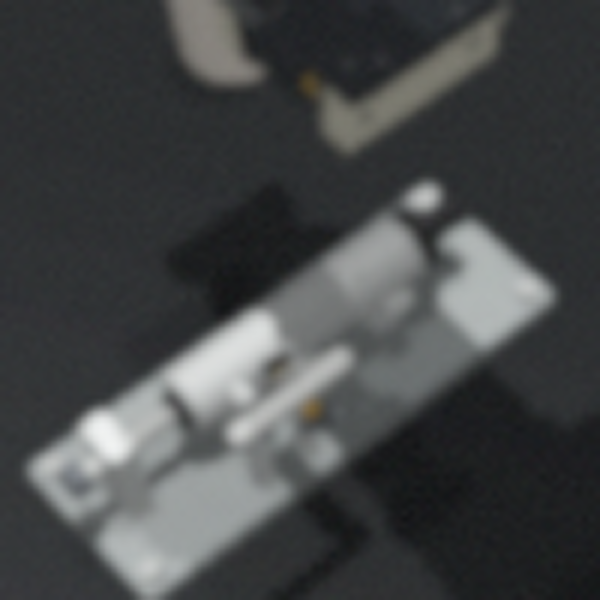

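The housing rests in both Vs against the buffer at (180,405), the nose is at (425,195), and the handle rod runs (235,430)–(350,355). The handle is at cradle (80, 98, 163) mm, so the strap is at about 2.24 rad. Next: straddle the rod.

```bash
python3 -c "
from h import *
x=cr(.080,.090);goal(x[0],x[1],.205,-180+YAW)"
```

```text
shift [-103.8   90.1   14.6] rot [ 0.   -0.01 -0.2 ]
```

```bash
python3 -m inch '[0.5,-25,22,0,0,0,0, 0.5,-52,45,0,0,0,0, 0.5,-80,70,5,0,0,0, 0.5,-104,90,10,0,0,0, 0.5,-104,90,15,0,0,0]'|egrep 'pos|force:'; python3 -m inch '[0.5,0,0,10,0,0,0, 0.5,0,0,20,0,0,0, 0.5,0,0,30,0,0,0, 0.5,0,0,40,0,0,0, 0.5,0,0,40,0,0,0]'
python3 - <<'E'
from h import *
print(incr(ctrl.get_obs()["tool_pos"]))
s=ctrl.snapshot("scene");save(s,"k.png",(180,120,290,230),5)
E
```

```text
tool_pos: [0.6597, -0.06, 0.3631]
force: [-0.6, -1.2, -1.0]
gripper_force: 0.0
clock: 21.85
tool_pos: [0.6567, -0.0631, 0.3222]
orientation: [180.0, -0.2, -173.8]
force: [0.3, -0.2, -0.2]
opening: 0.0438
gripper_force: 0.0
[0.07931382 0.08945036]
```

View pics/k.png

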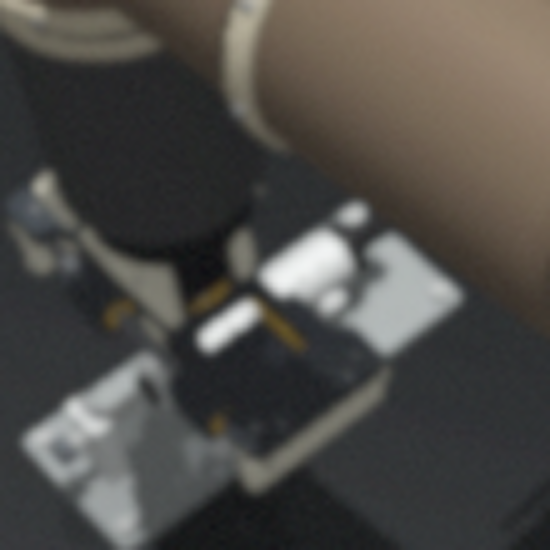

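The fingers straddle the rod and there is no contact force. I'm swinging the strap over by pushing towards −y.

```bash
python3 -m inch '[0.5,0,-8,-3,0,0,0, 0.5,0,-17,-6,0,0,0, 0.5,0,-26,-9,0,0,0, 0.5,0,-35,-11,0,0,0, 0.5,0,-44,-12,0,0,0]'|egrep 'pos|force:'; python3 -m inch '[0.5,0,-9,0,0,0,0, 0.5,0,-18,0,0,0,0, 0.5,0,-27,0,0,0,0, 0.5,0,-36,1,0,0,0, 0.5,0,-45,3,0,0,0]'|egrep 'pos|force:'
python3 - <<'E'
from h import *
print(incr(ctrl.get_obs()["tool_pos"]))
s=ctrl.snapshot("scene")
for x in ctrl.mark_of(s,"strap_handle")[:2]+ctrl.mark_of(s,"strap_foot")[:1]:print(round(x["p"],2),np.round(x["location"],4),np.round(incr(x["location"])*1000))
E
```

```text
tool_pos: [0.6632, -0.1058, 0.3389]
force: [-1.0, 6.9, 5.9]
gripper_force: 3.8
tool_pos: [0.6679, -0.1513, 0.3351]
force: [0.1, 5.0, 3.6]
gripper_force: 2.4
[0.08046252 0.00056651]
0.49 [ 0.6253 -0.1217  0.1202] [42. 35.]
```

```bash
python3 -m inch '[0.5,0,-9,2,0,0,0, 0.5,0,-18,4,0,0,0, 0.5,0,-27,6,0,0,0, 0.5,0,-36,9,0,0,0, 0.5,0,-45,12,0,0,0]'|egrep 'pos|force:';  python3 -m inch '[0.5,0,0,0,0,0,0, 0.5,0,5,-2,0,0,0, 0.5,0,8,-2,0,0,0]'
python3 - <<'E'
from h import *
print(incr(ctrl.get_obs()["tool_pos"]))
s=ctrl.snapshot("scene")
for x in ctrl.mark_of(s,"strap_handle")[:2]+ctrl.mark_of(s,"strap_foot")[:1]:print(round(x["p"],2),np.round(x["location"],4),np.round(incr(x["location"])*1000))
E
```

```text
tool_pos: [0.6717, -0.1946, 0.3181]
force: [0.8, 12.4, -8.9]
gripper_force: 6.5
clock: 23.85
tool_pos: [0.6714, -0.1882, 0.3232]
orientation: [-180.0, -0.0, -173.7]
force: [0.1, -0.4, 0.9]
opening: 0.0436
gripper_force: 0.0
[ 0.07975072 -0.03644946]
0.57 [ 0.6292 -0.1347  0.1137] [44. 21.]
```

Strap is at about 0.95 rad. Next I'll lift clear, close the fingers and press on the rod from above.

```bash
python3 -m inch '[0.5,0,0,-20,0,0,0, 0.5,0,0,-42,0,0,0, 1,0,0,-42,0,0,0, 1,0,0,-42,0,0,0, 1,0,0,-42,0,0,0]'|egrep 'pos|force:|open'; python3 -m inch '[1,0,0,0,0,0,0, 1,0,-2,8,0,0,0, 1,0,-3,16,0,0,0, 1,0,-4,24,0,0,0, 1,0,-4,32,0,0,0]'|egrep 'pos|force:|open';python3 -m inch '[1,0,-2,3,0,0,0, 1,0,-4,6,0,0,0, 1,0,-6,9,0,0,0, 1,0,-9,13,0,0,0, 1,0,-11,16,0,0,0]'|egrep 'pos|force:|open'
python3 - <<'E'
from h import *
print(incr(ctrl.get_obs()["tool_pos"]))
s=ctrl.snapshot("scene")
for x in ctrl.mark_of(s,"strap_handle")[:2]+ctrl.mark_of(s,"strap_foot")[:1]:print(round(x["p"],2),np.round(x["location"],4),np.round(incr(x["location"])*1000))
E
```

```text
tool_pos: [0.671, -0.1879, 0.3645]
force: [0.0, 0.8, -0.4]
opening: 0.0253
gripper_force: 0.0
tool_pos: [0.6724, -0.1957, 0.3374]
force: [-7.4, -25.4, 32.4]
opening: 0.0003
gripper_force: 18.7
tool_pos: [0.6733, -0.2087, 0.3228]
force: [-5.1, -23.8, 22.0]
opening: 0.0002
gripper_force: 13.8
[ 0.07936492 -0.05701645]
0.5 [ 0.6274 -0.1448  0.1069] [41. 12.]
```

The force is radial because the tip slid down outside the rod. Backing off and re-centring over the rod.

```bash
python3 -m inch '[1,0,-3,-10,0,0,0, 1,0,-3,-25,0,0,0, 1,0,-3,-40,0,0,0, 1,0,-3,-45,0,0,0, 1,0,-3,-45,0,0,0]'|egrep 'pos|force:|open'
python3 - <<'E'
from h import *
print(incr(ctrl.get_obs()["tool_pos"]))
for c in("scene","top"):
  s=ctrl.snapshot(c)
  if c=="scene":save(s,"l.png",(180,120,290,230),5)
  for k in("strap_handle","strap_foot","strap_hinge"):
    for x in ctrl.mark_of(s,k)[:1]:print(k,round(x["p"],2),np.round(x["location"],4),np.round(incr(x["location"])*1000))
E
```

```text
tool_pos: [0.6737, -0.2051, 0.3632]
force: [0.2, -0.4, -0.8]
opening: 0.0002
gripper_force: 0.0
[ 0.08013186 -0.05353946]
strap_handle 0.77 [ 0.6718 -0.1954  0.1402] [ 79. -44.]
strap_foot 0.83 [ 0.6288 -0.146   0.1077] [42. 10.]
strap_hinge 0.7 [ 0.6298 -0.1232  0.0834] [46. 33.]
strap_handle 0.7 [ 0.6721 -0.1992  0.1419] [ 79. -47.]
strap_foot 0.8 [ 0.637  -0.149   0.1055] [50.  6.]
strap_hinge 0.73 [ 0.6343 -0.1193  0.0809] [51. 36.]
```

View pics/l.png

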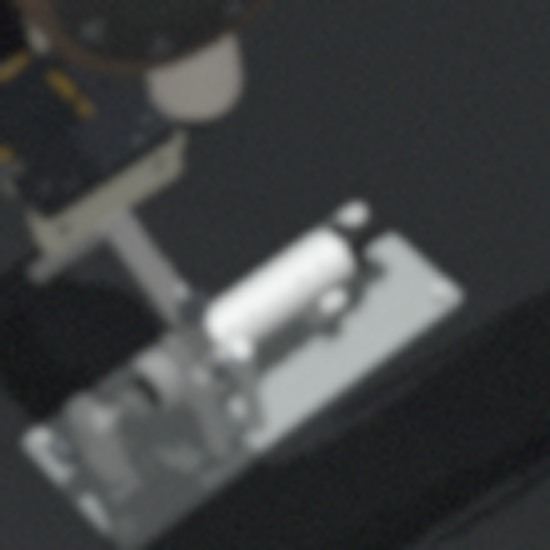

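The strap is at about 0.62 rad, the handle is at cradle (79, −45, 142) mm, and the housing hasn't moved. I'm centring over the rod and pressing along the arc.

```bash
python3 -m inch '[1,0,7,8,0,0,0, 1,0,8,16,0,0,0, 1,0,8,24,0,0,0, 1,0,8,32,0,0,0, 1,0,8,34,0,0,0]'|egrep 'pos|force:|open';  python3 -m inch '[1,0,0,3,0,0,0, 1,0,-1,6,0,0,0, 1,0,-3,9,0,0,0]'|egrep 'pos|force:'; python3 -c "
from h import *
print(incr(ctrl.get_obs()['tool_pos']))"
```

```text
tool_pos: [0.6721, -0.1977, 0.3263]
force: [-0.7, 0.6, -0.2]
opening: 0.0002
gripper_force: 0.0
tool_pos: [0.6728, -0.2008, 0.3198]
force: [-1.2, 2.2, 4.2]
gripper_force: 2.2
[ 0.07975524 -0.04919244]
```

```bash
python3 -m inch '[1,0,-2,4,0,0,0, 1,0,-4,8,0,0,0, 1,0,-6,12,0,0,0, 1,0,-8,16,0,0,0, 1,0,-9,19,0,0,0]'|egrep 'pos|force:';  python3 -m inch '[1,0,-1,3,0,0,0, 1,0,-2,6,0,0,0, 1,0,-2,8,0,0,0, 1,0,-3,10,0,0,0, 1,0,-3,10,0,0,0]'|egrep 'pos|force:'; python3 -c "
from h import *
print(incr(ctrl.get_obs()['tool_pos']))"
```

```text
tool_pos: [0.6739, -0.2106, 0.3008]
force: [-0.7, -3.1, 5.2]
gripper_force: 2.8
tool_pos: [0.6743, -0.2137, 0.2907]
force: [0.0, -3.3, 3.8]
gripper_force: 1.9
[ 0.07973744 -0.06215135]
```

```bash
python3 -m inch '[1,0,0,3,0,0,0, 1,0,-1,6,0,0,0, 1,0,-1,9,0,0,0, 1,0,-1,11,0,0,0, 1,0,-1,11,0,0,0]'|egrep 'pos|force:';  for i in 1 2 3; do python3 -m inch '[1,0,0,1,0,0,0, 1,0,0,2,0,0,0, 1,0,0,2,0,0,0]'|egrep 'pos|force:'; done
```

```text
tool_pos: [0.6745, -0.2142, 0.2795]
force: [-0.4, -2.5, 3.3]
gripper_force: 1.8
tool_pos: [0.6745, -0.214, 0.2776]
force: [1.1, -4.0, 4.4]
gripper_force: 2.3
tool_pos: [0.6745, -0.2138, 0.2754]
force: [1.5, -3.7, 4.2]
gripper_force: 2.3
tool_pos: [0.6744, -0.2137, 0.2732]
force: [1.9, -2.5, 4.6]
gripper_force: 2.2
```

```bash
for i in 1 2 3; do python3 -m inch '[1,0,0,1,0,0,0, 1,0,0,1.5,0,0,0, 1,0,0,1.5,0,0,0]'|egrep 'pos|force:'; done
```

```text
tool_pos: [0.6743, -0.2136, 0.2715]
force: [2.5, -3.6, 4.3]
gripper_force: 2.2
tool_pos: [0.6742, -0.2136, 0.2699]
force: [2.2, -2.4, 3.2]
gripper_force: 2.1
tool_pos: [0.6742, -0.2136, 0.2684]
force: [2.3, -2.5, 4.4]
gripper_force: 2.0
```

```bash
for i in 1 2; do python3 -m inch '[1,0,0,1,0,0,0, 1,0,0,1.5,0,0,0, 1,0,0,1.5,0,0,0]'|egrep 'pos|force:'; done
```

```text
tool_pos: [0.6741, -0.2136, 0.2669]
force: [2.4, -3.1, 4.6]
gripper_force: 2.0
tool_pos: [0.6741, -0.2137, 0.2654]
force: [1.6, -1.3, 3.4]
gripper_force: 1.9
```

```bash
for i in 1 2; do python3 -m inch '[1,0,0,1,0,0,0, 1,0,0,1,0,0,0, 1,0,0,1,0,0,0]'|egrep 'pos|force:'; done
```

```text
tool_pos: [0.6741, -0.2137, 0.2644]
force: [1.8, -2.7, 2.5]
gripper_force: 1.8
tool_pos: [0.6741, -0.2136, 0.2634]
force: [0.8, -1.9, 3.8]
gripper_force: 1.7
```

```bash
for i in 1 2 3; do python3 -m inch '[1,0,0,0.5,0,0,0, 1,0,0,1,0,0,0, 1,0,0,1,0,0,0, 1,0,0,1,0,0,0]'|egrep 'pos|force:'; done
```

```text
tool_pos: [0.6741, -0.2136, 0.2626]
force: [0.9, -1.6, 5.4]
gripper_force: 2.4
tool_pos: [0.6741, -0.2137, 0.2617]
force: [0.2, -1.7, 5.8]
gripper_force: 2.9
tool_pos: [0.6741, -0.2137, 0.2609]
force: [0.6, -1.5, 6.1]
gripper_force: 3.4
```

```bash
for i in 1 2; do python3 -m inch '[1,0,0,0.4,0,0,0, 1,0,0,0.8,0,0,0, 1,0,0,0.8,0,0,0, 1,0,0,0.8,0,0,0]'|egrep 'pos|force:'; done;  python3 -m inch '[1,0,0,0,0,0,0, 1,0,0,0,0,0,0, 1,0,0,0,0,0,0]'|egrep 'pos|force:'
```

```text
tool_pos: [0.6741, -0.2136, 0.2603]
force: [0.5, -0.6, 7.9]
gripper_force: 3.9
tool_pos: [0.6741, -0.2136, 0.2596]
force: [0.3, -1.0, 9.5]
gripper_force: 4.3
tool_pos: [0.6741, -0.2136, 0.2596]
force: [-1.4, -0.4, 8.9]
gripper_force: 4.3
```

About 9 N on the handle, which is right. Taking the hand away straight up.

```bash
python3 -m inch '[1,0,0,-3,0,0,0, 1,0,0,-10,0,0,0, 1,0,0,-30,0,0,0, 1,0,0,-70,0,0,0, 1,0,0,-110,0,0,0]'|egrep 'pos|force:'; python3 -m inch '[1,0,-40,-20,0,0,0, 1,0,-80,-20,0,0,0, 1,0,-80,-20,0,0,0]'|egrep 'clock|pos|force:'
python3 - <<'E'
from h import *
s=ctrl.snapshot("scene");save(s,"m.png",(180,120,290,230),5)
for k in("strap_handle","strap_foot","logger"):
    for x in ctrl.mark_of(s,k)[:3]:print(k,round(x["p"],2),np.round(x["location"],4),np.round(incr(x["location"])*1000))
E
```

```text
tool_pos: [0.6736, -0.2134, 0.3688]
force: [1.3, 0.5, 0.8]
gripper_force: 0.0
clock: 34.95
tool_pos: [0.6824, -0.2968, 0.3888]
force: [0.5, 0.4, -0.6]
gripper_force: 0.0
strap_handle 0.77 [ 0.6746 -0.2157  0.0757] [ 80. -64.]
strap_foot 0.86 [ 0.629  -0.1517  0.0843] [42.  5.]
logger 0.94 [ 0.5882 -0.1616  0.0558] [ 0. -1.]
logger 0.9 [0.7235 0.2931 0.0128] [186. 436.]
logger 0.59 [0.3446 0.1577 0.0129] [-206.  344.]
```

View pics/m.png

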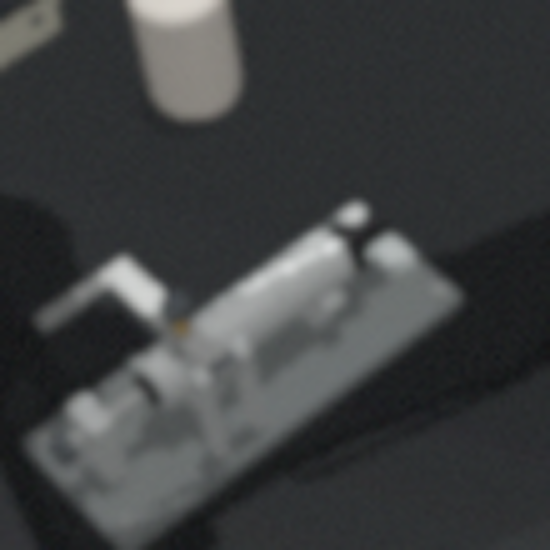

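The strap lies level over the housing with its foot at about (180,325). The flat end is against the buffer at about (150,385), and the hand is clear. Handing the job in.

```bash
python3 -c "
from plant import ctrl
print(ctrl.close_job())"
```

```text
the job is handed in; nothing more can be done
None
```

I handed the job in at about 35 s, with no verdict returned: the housing lies in both Vs (pressed on the buffer with about 6 N by the wrist force, then let go), the strap was pressed down with about 9 N at the handle, and the hand is clear; the one slip was a brief push of about 40 N (fingertips, on the strap handle's side) before I re-centred.

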